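Close the incense mill and engage its keyed drive shaft

ROBOT

A 7-joint arm with a two-finger parallel gripper is mounted at the origin on the work surface. World frame = base frame: x ahead of the robot, y to its left, z up, the work surface at z = 0. Lengths are in mm, angles in rad, forces in N, time in s.
With the tool pointing down it reaches from about 400 to 850 mm from the base axis. Payload 10.4 kg.
Tool frame: the origin (TCP) lies midway between the tips of the shut fingers; the grasp point (between the pads) lies 19 mm behind it; z points along the fingers, y is the line along which they close (so a half turn about z gives the same grasp; the last joint's range is limited). The gripper opens to 87 mm and grips with 3 to 60 N. Pads are 19 mm wide; open, the fingers measure 117 mm over their backs; the gripper's body (75 mm by 190 mm) begins 51 mm behind the grasp point.
Start: joints at [-1.131, 0.332, -0.065, 1.46, 0.022, 1.35, -0.088], TCP at [279.026, 559.282, 222.576] pointing down, gripper open.
Joint ranges: [-2.6, 2.6], [-0.5, 2.12], [-1.47, 1.34], [0.16, 2.42], [-1.27, 4.41], [0.06, 2.06], [-2.6, 2.6]. Speed limits (rad/s): [2.22, 2.22, 2.79, 2.79, 3.14, 3.14, 3.14].

INTERFACE

Orientations are given as a 3x3 rotation matrix whose columns are the frame's x, y, z axes.
In Python, from plant import observe, camera, camera_model, hand_in gives the robot as it stands.
- The arm moves only by the shell command python3 -m inch 'ROWS' [FORCE]. ROWS is JSON, a list of rows, each an object with "xyz": the shift along the tool's x, y, z in m, a list of three; "spin": the turn about the tool's z in degrees; "jaw": the opening, from 0 (shut) to 1 (fully open). In form: [{"xyz": [tx, ty, tz], "spin": spin, "jaw": jaw}, ...]. A call has 1 to 5 rows; each row is the pose to reach, as a shift and turn from the pose commanded when the call began, along the tool's axes at that moment; what a row does not reach only later rows make up. A row lasts 1/10 s, in which the tool goes at most 50 mm and 8.59 degrees, less where a joint would pass 70% of its speed; a pose out of reach is approached as far as the arm can. A call with a gripper value outside its range is refused whole. The fingers move at their own pace and stop on an object; FORCE is the grip in N (left out, the last holds). Time passes only in rows, so rows that repeat a pose let the fingers close. It gives the time, the measured TCP pose, the force, the opening and the grip force at its end, in the units of the state.
- observe(): the state, without advancing time (a new reading comes with each control period).
- camera(name): name is "scene" or "top"; returns the picture (400x640x3 uint8, blue, green, red); there is no depth.
- camera_model(name): a dict with "fx", "fy", "cx", "cy" (pixels), "k1" (the pictures are not rectified: a ray, as slopes to the right and down, at radius r is drawn at 1 + k1 r^2 times it, then the intrinsics apply), "R" (3x3) and "t" (3): a world point X has camera coordinates R X + t. Camera axes: x right, y down, z forward; pixel columns grow to the right and rows downward; lengths in mm; the calibration is good to about 2 mm. A picture is of the moment at which its call begins. camera_model takes no time and is no camera call.
- hand_in(): hands the job in; it is judged then, once.
The state is a dict: "time": time; "joint_pos": joint angles; "qd": joint speeds; "tau": joint torques, N m; "position": TCP position; "orientation": TCP orientation; "contact_force": force on the tool from outside, world axes, zero at the start; "ft_torque": the same for the moment, N m; "finger_gap": finger opening in mm; "gripper_force": force on a finger pad.
Only numpy, scipy, OpenCV 4.12 (cv2) and the standard library are available. Lean on these libraries where they do the work, as an engineer would, in place of code of your own. Each camera call takes 0.05 s, during which the arm holds its last target. There are 200 camera calls.

TASK

Put the lid on the little incense-bark mill and press it fully down and level, then take the T-handled shaft out of its wooden stand and push it down through the lid's neck into the hub inside, turning it until its key slips into the hub's slot and its collar sits flush on the hub. Keep pushing so that the sprung hub is held right down, and finish like that: still gripping the T-handle and pushing, not letting go. Leave the bowl, the jar and the spatula where they are.

Things in the scene. Friction and masses are not known exactly. Their poses are not given: they have to be found in the camera images.
- mill: The mill, fixed: an upright open steel drum, 100 mm outside diameter, wall 4 mm, 80 mm tall, on a 130 x 130 x 15 mm wooden board. Origin: centre of the board's underside, on the drum's axis; z up; +x points to the one small steel chute (34 mm wide) low on the drum's side.
- rim (a point): Centre of the drum's open rim, 95 mm above the table; mill's axes. The rim narrows to 96 mm diameter over its top 8 mm. A tight black seal ring stands 5 mm out of it: a lid just laid on rests 5 mm too high; about 10 N (lid's weight included) pushes the ring down and it stays down.
- lid: Loose aluminium lid, 0.18 kg, lying right way up on the table: round plate 112 mm in diameter, 4 mm thick, a 14 mm skirt below it, inside diameter 104 mm, that goes over the drum's rim. Any yaw fits. Origin: centre of the skirt's lower edge, z up; the plate's top is at 18 mm. Fully down, the origin is 14 mm below rim (9 mm below when only laid on the seal).
- neck (a point): On the lid: centre of the top of its central neck, 44 mm above the lid's origin. The neck is a tube 50 mm outside diameter, 26 mm tall above the plate, with a clear 40 mm hole right through the lid. The place to grip the lid.
- stand: Fixed dark wooden block 90 x 90 x 45 mm with a 29 mm hole through its middle, in which the shaft hangs upright by its collar. Origin: centre of its underside.
- shaft: Loose T-handled steel shaft, about 0.25 kg, upright in the stand. Origin: on its axis at the underside of its collar (34 mm diameter, 5 mm thick); z up to the handle; +x is the key's side. Below the collar it is 16 mm in diameter and reaches 32 mm down, the last 7 mm tapering to 10 mm. Above, a 16 mm rod leads to the handle.
- key (a point): On the shaft: middle of the lower end of its single key, 18 mm below the collar's underside, on the axis' +x side. The key is 6 mm wide, sticks out to 13 mm from the axis and reaches up to the collar. The plain round pilot (14 mm) below it enters the hub first.
- handle (a point): On the shaft's axis at mid height of its wooden handle, 82 mm above the collar's underside; shaft's axes. The handle is a bar 40 mm tall, 22 mm thick along y, from -20 mm to +40 mm along x (the longer end on the key's side). The place to grip, across the thickness.
- hub_face (a point): Centre of the hub's top face inside the drum, 81 mm above the table with the spring up. The hub: 42 mm square steel block, 18 mm bore, a 9 mm slot from bore out through one side, for the key, greased. The slot lies up to 0.45 rad either way from the mill's +x, not reported (this point has the mill's axes): look from above or find it by turning. The hub turns only above 1 N m.
- hub (a joint): How far the sprung hub is pushed down, in m: 0 up, 0.010 at its stop; moves from about 4 N, about 12 N at the stop. A key resting on the hub's face pushes it down too; when the key then meets the slot the hub springs back up over it, and this reading and the force drop.
- bowl: White bowl, 100 mm diameter, 45 mm tall, a bystander. Origin: centre of its underside.
- jar: Amber glass jar, 64 mm diameter, 80 mm tall, a bystander. Origin: centre of its underside.
- spatula: Wooden spatula lying on the table, 200 mm long, a bystander. Origin: underside, its x along the handle.
Not all that is in view belongs to the job. What is meant by the shaft is not yellow, and is the smaller of those in its own colour. What is shaped like the lid but turquoise is not meant.

How it is judged (in metres and radians):
On the way, in this order (a step that is already met when the one before it is completed fails the run):
1. the lid is pressed fully down on the drum, level (z of lid in the frame of mill between 0.078 and 0.0835 m and horizontal distance between lid and mill below 0.005 m and angle between lid's own z axis and vertical below 0.04 rad), for 0.3 s.
2. the shaft is keyed home in the hub, its collar on the hub's face (z of shaft in the frame of hub_face between -0.003 and 0.003 m and horizontal distance between shaft and hub_face below 0.004 m and angle between shaft's own z axis and vertical below 0.08 rad), for 0.2 s.
At the end, for the whole second after the job is handed in: Lid within 2.5 mm of its seat, centred to 5 mm, level to 0.04 rad; shaft's collar within 3 mm of the hub's face, centred to 4 mm, upright to 0.08 rad; hub held over 6 mm down; fingers pressing the T-handle with over 2 N, grasp point within 30 mm of its mid height (all of step 1 and all of step 2 and value of joint hub above 0.006 m and contact force between the fingers and shaft above 2 N and z of the grasp point in the frame of handle between -0.03 and 0.03 m); the arm keeps its last pose, push and grip.
It fails at once if the bowl is knocked away or over (distance of bowl from where it was at the start of the episode above 0.04 m or angle between bowl's own z axis and vertical above 0.5 rad).
It fails at once if the jar is knocked away or over (distance of jar from where it was at the start of the episode above 0.04 m or angle between jar's own z axis and vertical above 0.5 rad).
It fails at once if the spatula is knocked away or over (distance of spatula from where it was at the start of the episode above 0.04 m or angle between spatula's own z axis and vertical above 0.5 rad).
It also fails if it takes over 67 s, if anything falls off the work surface, if the arm or the gripper's body presses on something with over 40 N, if the wrist force passes 120 N, or if a joint passes its speed limit or range.

## Working session

There is one attempt and no reset: what is moved stays moved. The work goes in short steps, Python scripts to look and compute and a shell command to move; the robot and the scene stay as the last step left them, time stands still between calls to the robot, and variables do not carry over. Pictures are saved under pics/ and viewed, at most 10 in all, crops included, and the job is handed in when it is done.

```bash
ls; mkdir -p pics; python3 - <<'E'
from plant import *
import cv2
o=observe();print(o)
for n in("scene","top"):
    cv2.imwrite(f"pics/{n}0.png",camera(n));print(n,camera_model(n))
E
```

```text
pics
{'time': 0.0, 'joint_pos': array([-1.1306095 ,  0.33287849, -0.06468114,  1.46094339,  0.02159601,
        1.34988432, -0.08848024]), 'qd': array([ 0.0017165 , -0.00031299, -0.0007249 , -0.00088372, -0.00127835,
        0.00029518,  0.00079098]), 'tau': array([ 8.76369832e-04, -6.23266697e+01,  2.52487266e-02, -3.89883327e+01,
       -6.12802966e-02,  3.97888420e-02,  1.32743426e-04]), 'position': array([278.86981279, 558.90689788, 221.74875937]), 'orientation': array([[-8.94821689e-01,  4.46423362e-01, -5.72099281e-04],
       [ 4.46423723e-01,  8.94820750e-01, -1.29786857e-03],
       [-6.74725438e-05, -1.41675964e-03, -9.99998994e-01]]), 'contact_force': array([-0.56875555,  0.35703556,  0.49031377]), 'ft_torque': array([ 0.00504364, -0.01654323, -0.01636867]), 'gripper_force': 0.0, 'finger_gap': 86.75270349416925}
scene {'fx': 516.3620917256511, 'fy': 516.3620917256511, 'cx': 319.1957184858619, 'cy': 201.0591464783031, 'k1': 0.01071301561500827, 'R': array([[ 0.14865411,  0.98880011,  0.01327735],
       [ 0.57733758, -0.07587933, -0.8129721 ],
       [-0.80285943,  0.12851716, -0.58215124]]), 't': array([-145.66278754, -232.14880781, 1902.38491254])}
top {'fx': 459.42365804739836, 'fy': 459.42365804739836, 'cx': 322.7952053230219, 'cy': 201.93413399963597, 'k1': -0.13437835076357285, 'R': array([[-0.00923056, -0.99994051, -0.0058107 ],
       [-0.98781917,  0.01002102, -0.15528321],
       [ 0.1553322 ,  0.00430657, -0.9878529 ]]), 't': array([  75.56094776,  546.58158766, 1391.53772228])}
```

View pics/scene0.png

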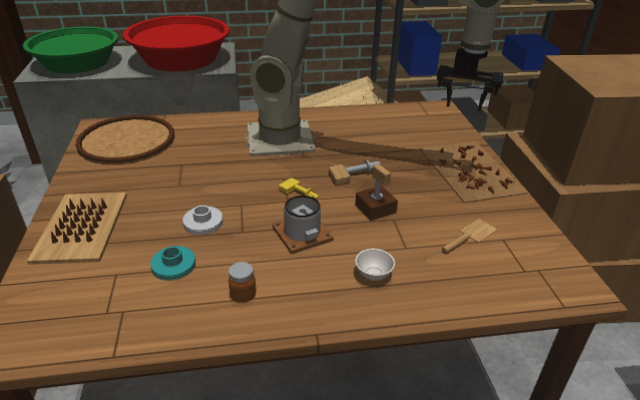

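View pics/top0.png

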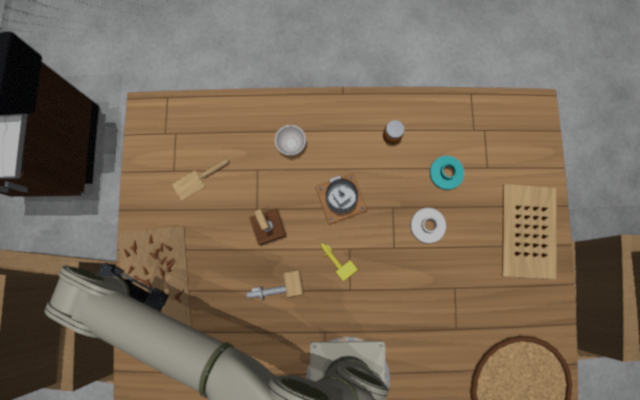

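The scene picture shows the aluminium lid at (203,217), the mill at (302,220) and the stand with the upright shaft at (376,203). A yellow and a larger grey T-shaft lie on the table as decoys. In the top view the lid is at (429,226), the mill at (342,197), and the stand at (268,227) with its handle at about (262,217). Next I'll measure these.

```bash
cat > h.py <<'E'
import numpy as np, cv2
from plant import *
def ray(n,uv):
    m=camera_model(n);R=np.array(m["R"]);t=np.array(m["t"])
    d=np.array([(uv[0]-m["cx"])/m["fx"],(uv[1]-m["cy"])/m["fy"]]);s=d.copy()
    for _ in range(20): s=d/(1+m["k1"]*(s@s))
    return -R.T@t, R.T@np.array([s[0],s[1],1])
def onz(n,uv,z):
    c,d=ray(n,uv);return c+d*(z-c[2])/d[2]
def pix(n,X):
    m=camera_model(n);p=np.array(m["R"])@X+m["t"];s=p[:2]/p[2];s=s*(1+m["k1"]*(s@s))
    return s*[m["fx"],m["fy"]]+[m["cx"],m["cy"]]
def two(a,b):
    (c1,d1),(c2,d2)=ray("top",a),ray("scene",b)
    k=np.linalg.lstsq(np.c_[d1,-d2],c2-c1,rcond=None)[0]
    p,q=c1+k[0]*d1,c2+k[1]*d2;return (p+q)/2,np.linalg.norm(p-q)
E
python3 - <<'E'
from h import *
im=cv2.imread("pics/top0.png")
def blob(mask,box):
    x0,y0,x1,y1=box;m=np.zeros_like(mask);m[y0:y1,x0:x1]=mask[y0:y1,x0:x1]
    c=max(cv2.findContours(m,0,1)[0],key=cv2.contourArea);return c
hsv=cv2.cvtColor(im,cv2.COLOR_BGR2HSV)
lid=blob(((hsv[...,1]<60)&(hsv[...,2]>110)).astype('uint8'),(400,200,455,250))
e=cv2.fitEllipse(lid);print("lid",e,onz("top",e[0],18), cv2.boundingRect(lid))
mill=blob((hsv[...,1]<70).astype('uint8'),(320,172,365,222));e=cv2.fitEllipse(cv2.convexHull(mill));print("mill",e,onz("top",e[0],95),cv2.boundingRect(mill))
a=cv2.resize(im[165:255,240:375],None,fx=5.9,fy=5.9,interpolation=cv2.INTER_CUBIC)
s=cv2.imread("pics/scene0.png")[160:255,270:405]
cv2.imwrite("pics/c1.png",a)
cv2.imwrite("pics/c2.png",cv2.resize(s,None,fx=5.9,fy=5.9,interpolation=cv2.INTER_CUBIC))
E
```

```text
lid ((427.8824157714844, 225.0437469482422), (34.939353942871094, 35.6794319152832), 157.57101440429688) [ 473.63394291 -262.2239397    18.        ] (410, 207, 37, 37)
mill ((340.6422119140625, 194.453857421875), (31.678010940551758, 37.73417663574219), 166.40899658203125) [561.38342565  16.01423848  95.        ] (326, 176, 32, 37)
```

View pics/c1.png

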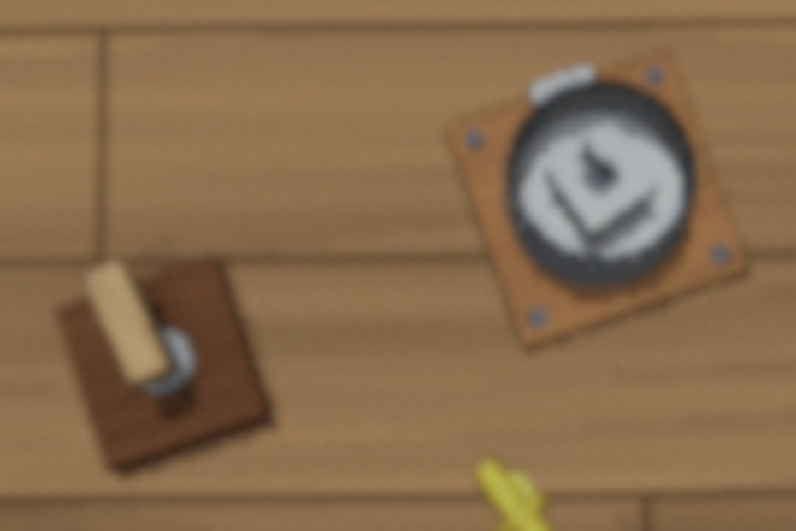

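View pics/c2.png

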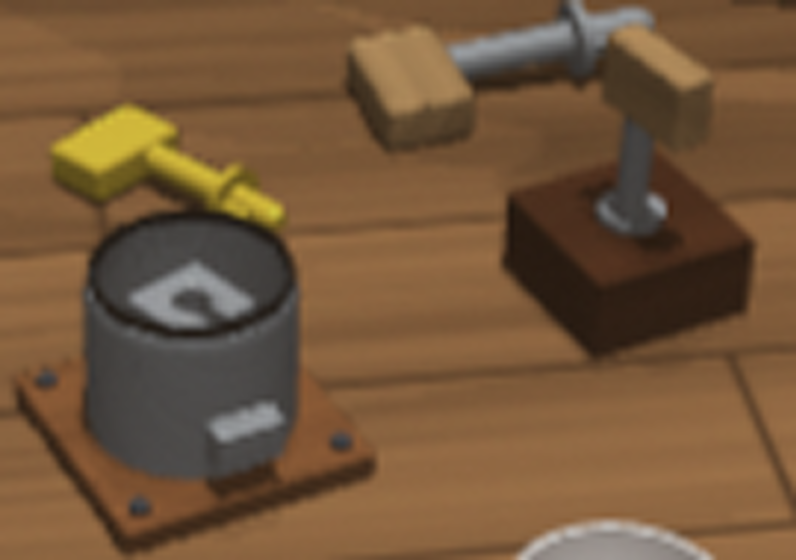

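```bash
python3 - <<'E'
from h import *
T=lambda p,z:onz("top",np.array(p)/5.9+[240-.4,165-.4],z)
S=lambda p,z:onz("scene",np.array(p)/5.9+[270-.4,160-.4],z)
q=[T(p,15)[:2] for p in[(447,130),(668,50),(748,270),(530,350)]];print("board",np.round(q),np.mean(q,0),[np.linalg.norm(q[i]-q[i-1]) for i in range(4)])
d=(q[0]-q[3])+(q[1]-q[2]);print("yaw",np.arctan2(d[1],d[0]), np.arctan2(*(-(q[1]-q[0]+q[2]-q[3]))[[0,1]]*[1,-1]))
q=[S(p,15)[:2] for p in[(15,380),(130,550),(375,462)]];print("board scene",np.round(q),(q[0]+q[2])/2)
print("rim top",T((600,182),97),"rim scene",S((193,273),100))
q=[S(p,81)[:2] for p in[(132,298),(195,262),(255,300)]];print("hub",np.round(q),(q[0]+q[2])/2,[np.arctan2(*(b-a)[::-1]) for a,b in((q[0],q[1]),(q[1],q[2]))])
print("bore",T((600,175),81),S((192,300),81),"slot",T((586,148),81),S((215,320),81))
q=[T(p,147)[:2] for p in[(85,275),(118,262),(165,365),(133,382)]];print("handle top",np.round(q),np.mean(q,0))
d=q[0]-q[3]+q[1]-q[2];print("yaw",np.arctan2(d[1],d[0]),np.linalg.norm(d)/2)
q=[S(p,147)[:2] for p in[(610,45),(640,25),(715,75),(685,100)]];print("handle top scene",np.round(q),np.mean(q,0))
print("collar",T((168,360),50),S((632,212),50))
q=[T(p,45)[:2] for p in[(57,310),(220,258),(270,415),(115,465)]];print("stand",np.round(q),np.mean(q,0))
q=[S(p,45)[:2] for p in[(508,198),(640,150),(752,240),(603,288)]];print("stand sc",np.round(q),np.mean(q,0))
im=cv2.imread("pics/scene0.png");hsv=cv2.cvtColor(im,cv2.COLOR_BGR2HSV)
m=((hsv[...,1]<60)&(hsv[...,2]>90)).astype('uint8');m[:200]=0;m[250:]=0;m[:,:175]=0;m[:,230:]=0
print("lid sc bbox",cv2.boundingRect(m))
print("bystanders",onz("top",(290,141),45),onz("top",(394,131),80),onz("top",(447,172),18))
print("expected neck px",pix("top",np.array([473.6,-262,44])),pix("scene",np.array([473.6,-262,44])))
E
```

```text
board [[602.  94.]
 [645. -27.]
 [523. -68.]
 [481.  50.]] [562.62149903  12.21662484] [np.float64(128.05905968075754), np.float64(128.30981038016338), np.float64(128.17408112969522), np.float64(125.1609551783366)]
yaw 0.33561440404257553 -2.798558053167355
board scene [[527. -67.]
 [657. -25.]
 [611.  94.]] [568.74882541  13.60390017]
rim top [557.98156759  14.16665259  97.        ] rim scene [567.29456407  14.70012062 100.        ]
hub [[557. -13.]
 [533.  20.]
 [566.  44.]] [561.6869358   15.51436182] [np.float64(2.2159205148199854), np.float64(0.6203973959811263)]
bore [564.38957004  13.52324838  81.        ] [562.36367531  14.73326897  81.        ] slot [578.63477942  20.5419729   81.        ] [578.94732047  23.2866552   81.        ]
handle top [[506. 269.]
 [512. 253.]
 [461. 229.]
 [453. 245.]] [482.94162114 249.15007665]
yaw 0.43155451093538283 57.16077467114386
handle top scene [[473. 229.]
 [457. 248.]
 [505. 272.]
 [525. 252.]] [489.93311809 250.18628149]
collar [473.7944279  240.04378869  50.        ] [476.68273564 246.45385955  50.        ]
stand [[501. 300.]
 [528. 214.]
 [445. 187.]
 [419. 268.]] [473.44736129 242.08016266]
stand sc [[450. 189.]
 [416. 266.]
 [501. 302.]
 [531. 219.]] [474.27803683 244.09950424]
lid sc bbox (182, 205, 41, 45)
bystanders [745.11913534 173.2279992   45.        ] [ 764.23644356 -155.13890247   80.        ] [ 645.28580905 -332.89587667   18.        ]
expected neck px [429.63901517 224.17224778] [201.32549279 210.02559034]
```

Both views agree on these figures:

| Item | Position | Yaw |
|---|---|---|
| Mill | (564, 14) | 0.34 |
| Hub slot | bore (564, 14) | 0.63 |
| Shaft | (476, 244) | 0.43 |
| Lid | (473, -262) | any |

The board measures 128 mm against 130, and the offset between hub and mill is within 0.45 rad. I'll head for the lid now and turn the tool y axis towards -65° on the way.

```bash
cat >> h.py <<'E'
def to(x,y,z=None,yaw=None):
    o=observe();p=o["position"];R=o["orientation"];z=p[2] if z is None else z
    print("pos",np.round(p,1),"yaw_y %.1f"%np.degrees(np.arctan2(R[1,1],R[0,1])),"F",np.round(o["contact_force"],1),"t",round(o["time"],2),"gap",round(o["finger_gap"],1),"grip",round(o["gripper_force"],1),"q7",round(o["joint_pos"][6],2))
    print("shift m",np.round(R.T@(np.array([x,y,z])-p)/1000,4), "spin",None if yaw is None else np.round((np.degrees(np.arctan2(R[1,1],R[0,1]))-yaw+180)%360-180,2))
E
python3 -m inch '[{"xyz":[-0.268,-0.09,0],"spin":43,"jaw":1},{"xyz":[-0.268,-0.09,0],"spin":43,"jaw":1},{"xyz":[-0.268,-0.09,0],"spin":43,"jaw":1},{"xyz":[-0.268,-0.09,0],"spin":43,"jaw":1},{"xyz":[-0.268,-0.09,0],"spin":43,"jaw":1}]'
python3 -c "from h import *;to(473,-262,140,-65)"
```

```text
time: 0.6
position: [456.6, 380.5, 222.4]
orientation: [[-0.345, 0.939, -0.0], [0.939, 0.345, -0.0], [-0.0, -0.0, -1.0]]
contact_force: [0.8, 1.6, -1.0]
finger_gap: 87.2
gripper_force: 0.0
pos [456.6 380.5 222.4] yaw_y 20.2 F [ 0.8  1.6 -1. ] t 0.6 gap 87.2 grip 0.0 q7 -0.39
shift m [-0.6088 -0.2061  0.0824] spin 85.17
```

```bash
python3 -m inch '[{"xyz":[-0.236,-0.08,0],"spin":43,"jaw":1},{"xyz":[-0.236,-0.08,0],"spin":43,"jaw":1},{"xyz":[-0.236,-0.08,0],"spin":43,"jaw":1},{"xyz":[-0.236,-0.08,0],"spin":43,"jaw":1},{"xyz":[-0.236,-0.08,0],"spin":43,"jaw":1}]' >/dev/null
python3 -c "from h import *;to(473,-262,140,-65)"
```

```text
pos [462.9 131.  222.3] yaw_y -22.8 F [0.6 0.5 0.4] t 1.1 gap 86.9 grip 0.0 q7 -0.77
shift m [-0.3583  0.1618  0.0822] spin 42.18
```

```bash
python3 -m inch '[{"xyz":[-0.22,0.1,0],"spin":42,"jaw":1},{"xyz":[-0.22,0.1,0],"spin":42,"jaw":1},{"xyz":[-0.22,0.1,0],"spin":42,"jaw":1},{"xyz":[-0.22,0.1,0],"spin":42,"jaw":1},{"xyz":[-0.22,0.1,0],"spin":42,"jaw":1}]' >/dev/null
python3 -c "from h import *;to(473,-262,140,-65)"
```

```text
pos [ 471.1 -111.1  222.6] yaw_y -64.9 F [0.3 0.1 0.2] t 1.6 gap 87.2 grip 0.0 q7 -0.99
shift m [-0.0623  0.1374  0.0825] spin 0.11
```

```bash
python3 -m inch '[{"xyz":[-0.062,0.137,0.06],"spin":0,"jaw":1},{"xyz":[-0.062,0.137,0.06],"spin":0,"jaw":1},{"xyz":[-0.062,0.137,0.082],"spin":0,"jaw":1},{"xyz":[-0.062,0.137,0.082],"spin":0,"jaw":1},{"xyz":[-0.062,0.137,0.082],"spin":0,"jaw":1}]' >/dev/null
python3 - <<'E'
from h import *
to(473,-262,23,-65)
t=camera("top");s=camera("scene")
for n,i in(("top",t),("scene",s)):
    print(n,"tcp px",pix(n,observe()["position"]))
a=cv2.resize(t[190:260,390:470],None,fx=5,fy=5,interpolation=2);b=cv2.resize(s[165:245,165:245],None,fx=4.375,fy=4.375,interpolation=2)
cv2.imwrite("pics/c3.png",np.hstack([a,b]))
E
```

```text
pos [ 472.5 -261.1  138.3] yaw_y -64.7 F [0.1 0.4 0.3] t 2.1 gap 86.8 grip 0.0 q7 -0.55
shift m [0.0006 0.0012 0.1153] spin 0.28
top tcp px [435.76780039 220.26392553]
scene tcp px [198.43035443 181.72357314]
```

View pics/c3.png

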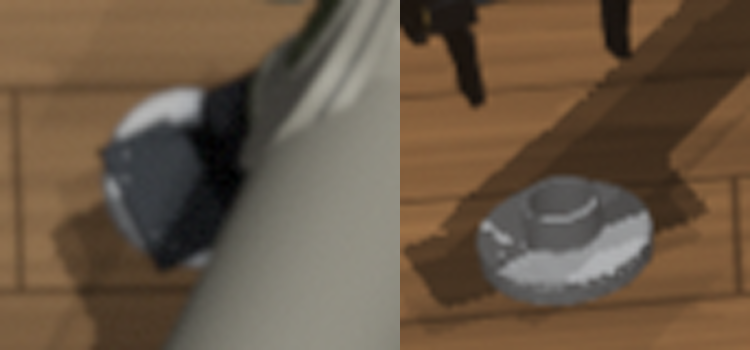

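```bash
python3 -m inch '[{"xyz":[0.0,-0.001,0.05],"spin":0,"jaw":1},{"xyz":[0,-0.001,0.09],"spin":0,"jaw":1},{"xyz":[0,-0.001,0.11],"spin":0,"jaw":1},{"xyz":[0,-0.001,0.116],"spin":0,"jaw":1},{"xyz":[0,-0.001,0.116],"spin":0,"jaw":0.8}]' 5 >/dev/null
python3 -m inch '[{"xyz":[0,0,0],"spin":0,"jaw":0.4},{"xyz":[0,0,0],"spin":0,"jaw":0.4},{"xyz":[0,0,0],"spin":0,"jaw":0.4},{"xyz":[0,0,0],"spin":0,"jaw":0.4},{"xyz":[0,0,0],"spin":0,"jaw":0.4}]'
python3 -c "from h import *;to(473,-262,22,25)"
```

```text
time: 3.2
position: [475.0, -258.3, 25.2]
orientation: [[0.902, 0.431, 0.002], [0.431, -0.902, -0.001], [0.001, 0.001, -1.0]]
contact_force: [0.4, -1.3, 4.5]
finger_gap: 49.6
gripper_force: 5.0
pos [ 475.  -258.3   25.2] yaw_y -64.5 F [ 0.4 -1.3  4.5] t 3.2 gap 49.6 grip 5.0 q7 -0.44
shift m [-0.0034  0.0024  0.0032] spin -89.47
```

```bash
python3 -m inch '[{"xyz":[0,0,-0.003],"spin":0,"jaw":0.8},{"xyz":[0,0,-0.003],"spin":0,"jaw":1},{"xyz":[0,0,-0.003],"spin":0,"jaw":1},{"xyz":[0,0,-0.003],"spin":-16,"jaw":1},{"xyz":[0,0,-0.003],"spin":-16,"jaw":1}]' >/dev/null
python3 -c "from h import *;to(473,-262,22,25)"
python3 -m inch '[{"xyz":[0,0,0],"spin":-42,"jaw":1},{"xyz":[0,0,0],"spin":-42,"jaw":1},{"xyz":[0,0,0],"spin":-42,"jaw":1},{"xyz":[0,0,0],"spin":-42,"jaw":1},{"xyz":[0,0,0],"spin":-42,"jaw":1}]' >/dev/null
python3 -m inch '[{"xyz":[0,0,0],"spin":-32,"jaw":1},{"xyz":[0,0,0],"spin":-32,"jaw":1},{"xyz":[0,0,0],"spin":-32,"jaw":1},{"xyz":[0,0,0],"spin":-32,"jaw":1},{"xyz":[0,0,0],"spin":-32,"jaw":1}]' >/dev/null
python3 -c "from h import *;to(473,-262,22,25)"
python3 -m inch '[{"xyz":[0,0,0],"spin":0,"jaw":0.4},{"xyz":[0,0,0],"spin":0,"jaw":0.4},{"xyz":[0,0,0],"spin":0,"jaw":0.4},{"xyz":[0,0,0],"spin":0,"jaw":0.4},{"xyz":[0,0,0],"spin":0,"jaw":0.4}]' 5 >/dev/null
python3 -c "from h import *;to(564,14,22,25)"
```

```text
pos [ 474.2 -257.5   27.3] yaw_y -48.1 F [ 0.   0.4 -0.3] t 3.7 gap 81.4 grip 0.0 q7 -0.19
shift m [-0.0039  0.0026  0.0053] spin -73.12
pos [ 474.1 -257.7   27.4] yaw_y 25.6 F [-0.3  0.2  0. ] t 4.7 gap 87.0 grip 0.0 q7 0.99
shift m [-0.0034 -0.0029  0.0054] spin 0.62
pos [ 474.4 -257.7   27.5] yaw_y 25.5 F [-1.5 -0.6  0.2] t 5.2 gap 54.9 grip 0.5 q7 0.99
shift m [0.2066 0.1979 0.0055] spin 0.52
```

```bash
python3 -m inch '[{"xyz":[0,0,0.001],"spin":0,"jaw":0.4},{"xyz":[0,0,0.001],"spin":0,"jaw":0.4},{"xyz":[0,0,0.001],"spin":0,"jaw":0.4},{"xyz":[0,0,0.001],"spin":0,"jaw":0.4},{"xyz":[0,0,0.001],"spin":0,"jaw":0.4}]' 45 >/dev/null
python3 -c "from h import *;to(474,-257,130,25)"
python3 -m inch '[{"xyz":[0,0,-0.02],"spin":0,"jaw":0.4},{"xyz":[0,0,-0.06],"spin":0,"jaw":0.4},{"xyz":[0,0,-0.11],"spin":0,"jaw":0.4},{"xyz":[0,0,-0.13],"spin":0,"jaw":0.4},{"xyz":[0,0,-0.13],"spin":0,"jaw":0.4}]' >/dev/null
python3 -c "from h import *;to(564,14,150,25)"
```

```text
pos [ 474.2 -257.9   27.1] yaw_y 25.5 F [-3.7  1.6  9.3] t 5.7 gap 48.9 grip 45.0 q7 0.99
shift m [ 0.0009  0.0002 -0.1029] spin 0.5
pos [ 476.  -258.5  159.7] yaw_y 25.5 F [ 0.3 -0.3 -2.5] t 6.2 gap 49.3 grip 45.0 q7 0.93
shift m [0.2081 0.1968 0.0098] spin 0.52
```

```bash
python3 -m inch '[{"xyz":[0.17,0.16,0],"spin":0,"jaw":0.4},{"xyz":[0.17,0.16,0],"spin":0,"jaw":0.4},{"xyz":[0.17,0.16,0],"spin":0,"jaw":0.4},{"xyz":[0.17,0.16,0],"spin":0,"jaw":0.4},{"xyz":[0.17,0.16,0],"spin":0,"jaw":0.4}]' >/dev/null
python3 -m inch '[{"xyz":[0.038,0.037,0],"spin":0,"jaw":0.4},{"xyz":[0.038,0.037,0.0],"spin":0,"jaw":0.4},{"xyz":[0.038,0.037,0.0],"spin":0,"jaw":0.4},{"xyz":[0.038,0.037,0.025],"spin":0,"jaw":0.4},{"xyz":[0.038,0.037,0.025],"spin":0,"jaw":0.4}]' >/dev/null
python3 - <<'E'
from h import *
to(564,14,113,25)
s=camera("scene");t=camera("top")
L=observe()["position"]-[0,0,27]
print("lid edge px exp L/R",[pix("scene",L+[0,sg*56,9]) for sg in(-1,1)],"mill axis",pix("scene",np.array([564,14,50])),pix("scene",L))
cv2.imwrite("pics/c4.png",cv2.resize(s[140:260,235:375],None,fx=5,fy=5,interpolation=2))
E
```

```text
pos [559.9  13.  128. ] yaw_y 25.4 F [-0.2  0.1 -2.6] t 7.2 gap 49.3 grip 45.0 q7 0.39
shift m [-0.0009  0.0042  0.015 ] spin 0.43
lid edge px exp L/R [array([280.75204499, 202.35384749]), array([322.15480017, 199.19383197])] mill axis [302.01732748 219.8509565 ] [301.58375263 203.47958536]
```

View pics/c4.png

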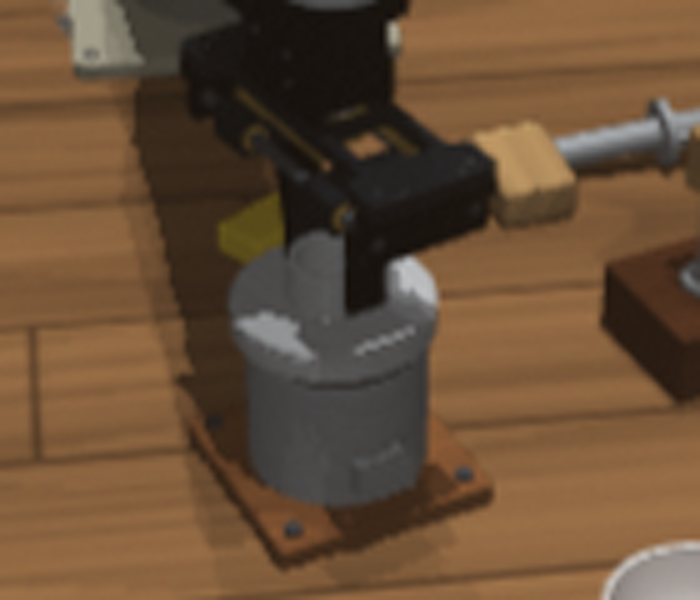

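Lid centre is at column 301.8 and drum axis at 302.6 (crop centres 334 and 338), so y is off by about 1 mm. I'll correct that and lower.

```bash
python3 -m inch '[{"xyz":[-0.001,0.004,0],"spin":0,"jaw":0.4},{"xyz":[-0.001,0.004,0.006],"spin":0,"jaw":0.4},{"xyz":[-0.001,0.004,0.012],"spin":0,"jaw":0.4},{"xyz":[-0.001,0.004,0.015],"spin":0,"jaw":0.4},{"xyz":[-0.001,0.004,0.015],"spin":0,"jaw":0.4}]' >/dev/null
python3 -c "from h import *;to(564,14,113,25)"
```

```text
pos [565.8  15.5 115.7] yaw_y 25.5 F [-1.6 -1.6 -2.9] t 7.8 gap 48.8 grip 45.0 q7 0.39
shift m [-0.0005 -0.0022  0.0027] spin 0.53
```

```bash
python3 -m inch '[{"xyz":[0,-0.001,0.003],"spin":0,"jaw":0.4},{"xyz":[0,-0.001,0.003],"spin":0,"jaw":0.4},{"xyz":[0,-0.001,0.004],"spin":0,"jaw":0.4},{"xyz":[0,-0.001,0.004],"spin":0,"jaw":0.4}]' >/dev/null
python3 -c "from h import *;to(564,14,113,25)"
```

```text
pos [565.4  15.1 113. ] yaw_y 25.5 F [-4.9 -1.7  3.9] t 8.2 gap 49.3 grip 45.0 q7 0.39
shift m [-0.0004 -0.0017 -0.    ] spin 0.53
```

```bash
python3 -m inch '[{"xyz":[0.001,-0.0015,0],"spin":0,"jaw":0.4},{"xyz":[0.001,-0.0015,0.003],"spin":0,"jaw":0.4},{"xyz":[0.001,-0.0015,0.005],"spin":0,"jaw":0.4},{"xyz":[0.001,-0.0015,0.006],"spin":0,"jaw":0.4},{"xyz":[0.001,-0.0015,0.006],"spin":0,"jaw":0.4}]' >/dev/null
python3 -c "from h import *;to(564,14,108,25)"
```

```text
pos [564.5  15.5 108. ] yaw_y 25.5 F [-4.2 -1.  11.2] t 8.7 gap 49.4 grip 45.0 q7 0.39
shift m [-0.0012 -0.0012  0.    ] spin 0.54
```

```bash
python3 -m inch '[{"xyz":[0,0,0.003],"spin":0,"jaw":0.4},{"xyz":[0,0,0.003],"spin":0,"jaw":0.4},{"xyz":[0,0,0.006],"spin":0,"jaw":0.4},{"xyz":[0,0,0.006],"spin":0,"jaw":0.4},{"xyz":[0,0,0.006],"spin":0,"jaw":0.4}]' >/dev/null
python3 -c "from h import *;to(564,14,108,25)"
```

```text
pos [564.9  15.2 106.5] yaw_y 25.5 F [-25.4  -3.7  54.9] t 9.2 gap 49.0 grip 45.1 q7 0.39
shift m [-0.0006 -0.0013 -0.0015] spin 0.49
```

```bash
python3 -m inch '[{"xyz":[0,0,-0.006],"spin":0,"jaw":0.4},{"xyz":[0,0,-0.006],"spin":0,"jaw":0.4},{"xyz":[0,0,-0.006],"spin":0,"jaw":0.8},{"xyz":[0,0,-0.006],"spin":0,"jaw":1},{"xyz":[0,0,-0.006],"spin":0,"jaw":1}]' >/dev/null
python3 -c "from h import *;to(564,14,108,25)"
python3 -m inch '[{"xyz":[0,0,0],"spin":0,"jaw":1},{"xyz":[0,0,-0.04],"spin":0,"jaw":1},{"xyz":[0,0,-0.09],"spin":0,"jaw":1},{"xyz":[0,0,-0.13],"spin":0,"jaw":1},{"xyz":[0,0,-0.13],"spin":0,"jaw":1}]' >/dev/null
python3 -c "from h import *;to(476,244,230,-65)"
```

```text
pos [563.6  15.8 105.9] yaw_y 25.6 F [-0.9  0.2 -0.4] t 9.7 gap 65.7 grip 0.0 q7 0.39
shift m [-0.0018 -0.0004 -0.0021] spin 0.56
pos [566.5  15.7 242.5] yaw_y 25.5 F [ 0.8 -0.2 -1.4] t 10.2 gap 86.6 grip 0.0 q7 0.37
shift m [0.2451 0.0167 0.012 ] spin 90.53
```

```bash
python3 -m inch '[{"xyz":[0.23,0.016,0],"spin":43,"jaw":1},{"xyz":[0.23,0.016,0],"spin":43,"jaw":1},{"xyz":[0.23,0.016,0],"spin":43,"jaw":1},{"xyz":[0.23,0.016,0],"spin":43,"jaw":1},{"xyz":[0.23,0.016,0],"spin":43,"jaw":1}]' >/dev/null
python3 -m inch '[{"xyz":[0,0,0],"spin":43,"jaw":1},{"xyz":[0,0,0],"spin":43,"jaw":1},{"xyz":[0,0,0],"spin":43,"jaw":1},{"xyz":[0,0,0],"spin":43,"jaw":1},{"xyz":[0,0,0],"spin":43,"jaw":1}]' >/dev/null
python3 - <<'E'
from h import *
to(476,244,180,-65)
s=camera("scene");t=camera("top")
cv2.imwrite("pics/t5.png",t);cv2.imwrite("pics/s5.png",s)
a=cv2.resize(t[165:255,300:380],None,fx=5,fy=5,interpolation=2);b=cv2.resize(s[165:255,270:350],None,fx=5,fy=5,interpolation=2)
cv2.imwrite("pics/c5.png",np.hstack([a,b]))
E
```

```text
pos [482.3 222.1 235.8] yaw_y -55.9 F [ 0.6 -0.6  0.2] t 11.2 gap 86.7 grip 0.0 q7 -1.48
shift m [ 0.0071 -0.0217  0.0558] spin 9.09
```

View pics/c5.png

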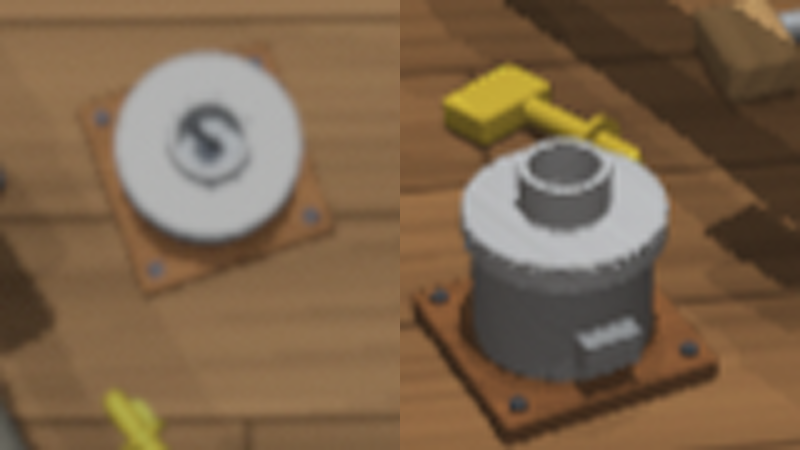

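The lid sits level on the drum. Through the neck the bore shows at about crop (207,149), and the slot points up-left at roughly 0.64 rad. Now the shaft.

```bash
python3 -m inch '[{"xyz":[0.007,-0.0215,0],"spin":9,"jaw":1},{"xyz":[0.007,-0.0215,0],"spin":9,"jaw":1},{"xyz":[0.007,-0.0215,0.03],"spin":9,"jaw":1},{"xyz":[0.007,-0.0215,0.05],"spin":9,"jaw":1},{"xyz":[0.007,-0.0215,0.05],"spin":9,"jaw":1}]' >/dev/null
python3 - <<'E'
from h import *
to(475.5,243.5,110,-65)
c=lambda p,z:onz("top",np.array(p)/5+[299.6,164.6],z); d=lambda p,z:onz("scene",np.array(p)/5+[269.6-80,164.6],z)
print("lid plate",c((208,146),99),d((565,207),99),"neck",c((208,143),125),d((565,166),125),"bore",c((207,149),81))
E
```

```text
pos [474.8 242.5 183.7] yaw_y -64.3 F [-0.7 -0.5  0. ] t 11.8 gap 87.1 grip 0.0 q7 -1.66
shift m [ 0.0014 -0.0006  0.0737] spin 0.74
lid plate [562.66770369  14.44669641  99.        ] [566.62068656  15.55949543  99.        ] neck [559.91401221  15.36691115 125.        ] [565.14353492  15.8844849  125.        ] bore [563.96891759  14.42851858  81.        ]
```

```bash
python3 -m inch '[{"xyz":[0.001,0,0.04],"spin":0.7,"jaw":1},{"xyz":[0.001,0,0.06],"spin":0.7,"jaw":1},{"xyz":[0.001,0,0.071],"spin":0.7,"jaw":1},{"xyz":[0.001,0,0.071],"spin":0.7,"jaw":0.7},{"xyz":[0.001,0,0.071],"spin":0.7,"jaw":0.4}]' 10 >/dev/null
python3 -m inch '[{"xyz":[0,0,0],"spin":0,"jaw":0.1},{"xyz":[0,0,0],"spin":0,"jaw":0.1},{"xyz":[0,0,0],"spin":0,"jaw":0.1},{"xyz":[0,0,0],"spin":0,"jaw":0.1},{"xyz":[0,0,0],"spin":0,"jaw":0.1}]' >/dev/null
python3 -c "from h import *;to(475.5,243.5,112,-65)"
```

```text
pos [477.1 244.2 115.7] yaw_y -65.3 F [-0.7  0.1 -1.1] t 12.8 gap 38.9 grip 0.0 q7 -1.67
shift m [-0.0017 -0.      0.0037] spin -0.26
```

```bash
python3 -m inch '[{"xyz":[0,0,0.002],"spin":0,"jaw":0.1},{"xyz":[0,0,0.002],"spin":0,"jaw":0.1},{"xyz":[0,0,0.002],"spin":0,"jaw":0.1},{"xyz":[0,0,0.002],"spin":0,"jaw":0.1},{"xyz":[0,0,0.002],"spin":0,"jaw":0.1}]' 10 >/dev/null
python3 -c "from h import *;to(475.5,243.5,112,-65)"
python3 -m inch '[{"xyz":[0,0,0],"spin":0,"jaw":0.1},{"xyz":[0,0,0],"spin":0,"jaw":0.1},{"xyz":[0,0,0],"spin":0,"jaw":0.1}]' 60 >/dev/null
python3 -c "from h import *;to(475.5,243.5,112,-65)"
```

```text
pos [476.9 244.1 113.3] yaw_y -65.3 F [ 0.6 -0.6 -2.6] t 13.3 gap 21.7 grip 10.0 q7 -1.67
shift m [-0.0015 -0.      0.0013] spin -0.26
pos [477.  244.1 113.4] yaw_y -65.3 F [-0.1  0.2 -2.2] t 13.6 gap 21.8 grip 60.0 q7 -1.67
shift m [-0.0016 -0.0001  0.0014] spin -0.26
```

```bash
python3 -m inch '[{"xyz":[0,0,-0.02],"spin":0,"jaw":0.1},{"xyz":[0,0,-0.06],"spin":0,"jaw":0.1},{"xyz":[0,0,-0.1],"spin":0,"jaw":0.1},{"xyz":[0,0,-0.14],"spin":0,"jaw":0.1},{"xyz":[0,0,-0.14],"spin":0,"jaw":0.1}]' >/dev/null
python3 -m inch '[{"xyz":[0,0,0],"spin":0,"jaw":0.1}]' >/dev/null
python3 - <<'E'
from h import *
to(564,14.5,253,-54)
o=observe();p=o["position"];print(p)
s=camera("scene");t=camera("top")
cv2.imwrite("pics/s6.png",s)
for dz in(-68,-63,-100): print(dz,pix("scene",p+[0,0,dz]))
u=pix("scene",p+[0,0,-60]).astype(int);print(u)
cv2.imwrite("pics/c6.png",cv2.resize(s[u[1]-35:u[1]+35,u[0]-35:u[0]+35],None,fx=8,fy=8,interpolation=2))
E
```

```text
pos [477.3 244.3 253.9] yaw_y -65.3 F [-0.1  0.3 -3.5] t 14.2 gap 21.4 grip 60.0 q7 -1.68
shift m [-0.0174  0.245   0.0008] spin -11.27
[477.27614264 244.25187025 253.90007122]
-68 [379.80792738 155.84653159]
-63 [379.95470342 154.29632347]
-100 [378.88272086 165.62097404]
[380 153]
```

View pics/c6.png

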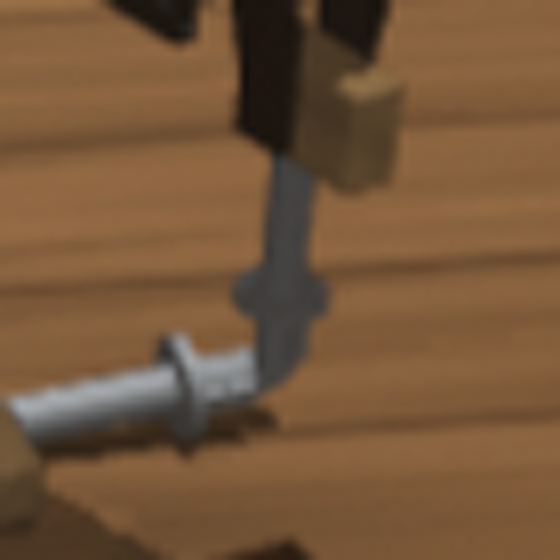

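The held shaft is upright, with its collar at pixel (379.7,154.6) against an expected (379.9,155.1). That puts the axis about 1-1.5 mm behind the TCP along the handle. Next I'll go above the neck.

```bash
python3 -m inch '[{"xyz":[-0.016,0.235,0],"spin":-11.3,"jaw":0.1},{"xyz":[-0.016,0.235,0],"spin":-11.3,"jaw":0.1},{"xyz":[-0.016,0.235,0],"spin":-11.3,"jaw":0.1},{"xyz":[-0.016,0.235,0],"spin":-11.3,"jaw":0.1},{"xyz":[-0.016,0.235,0],"spin":-11.3,"jaw":0.1}]' >/dev/null
python3 -m inch '[{"xyz":[0,0,0],"spin":0,"jaw":0.1},{"xyz":[0,0,0],"spin":0,"jaw":0.1}]' >/dev/null
python3 -c "from h import *;to(565.2,15.6,200,-54)"
```

```text
pos [560.3  22.9 251.7] yaw_y -54.1 F [-0.5  0.7 -2.7] t 15.0 gap 21.5 grip 60.0 q7 -1.02
shift m [-0.0001  0.0088  0.0517] spin -0.1
```

```bash
python3 -m inch '[{"xyz":[0,0.009,0],"spin":0,"jaw":0.1},{"xyz":[0,0.009,0],"spin":0,"jaw":0.1},{"xyz":[0,0.009,0.01],"spin":0,"jaw":0.1},{"xyz":[0,0.009,0.02],"spin":0,"jaw":0.1},{"xyz":[0,0.009,0.02],"spin":0,"jaw":0.1}]' >/dev/null
python3 - <<'E'
from h import *
to(565.2,15.6,190,-54)
p=observe()["position"]
s=camera("scene");t=camera("top")
u=pix("scene",p+[0,0,-70]).astype(int)
print(u,"collar exp",pix("scene",p+[0,0,-65.5]),"neck exp",pix("scene",np.array([564,14.7,125])),"rod top",pix("scene",p+[0,0,-30]))
a=s[u[1]-35:u[1]+35,u[0]-35:u[0]+35];v=pix("top",p+[0,0,-70]).astype(int);b=t[v[1]-35:v[1]+35,v[0]-35:v[0]+35];print(v)
cv2.imwrite("pics/c7.png",cv2.resize(np.hstack([a,b]),None,fx=5.7,fy=5.7,interpolation=2))
E
```

```text
pos [565.   17.2 231.3] yaw_y -53.9 F [ 0.8 -0.6 -3. ] t 15.5 gap 21.7 grip 60.0 q7 -1.0
shift m [-0.0007  0.0015  0.0413] spin 0.08
[303 186] collar exp [303.01460232 185.02421258] neck exp [302.1068771  197.58820048] rod top [302.94603931 173.60201588]
[340 189]
```

View pics/c7.png

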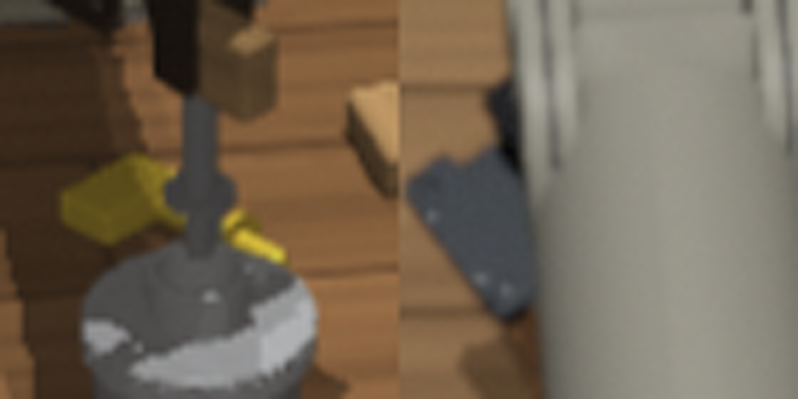

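The shaft's collar and the lid are both centred at column 302.7, so they are aligned sideways. I'll lower into the neck.

```bash
python3 -m inch '[{"xyz":[-0.001,0.001,0.02],"spin":0,"jaw":0.1},{"xyz":[-0.001,0.001,0.035],"spin":0,"jaw":0.1},{"xyz":[-0.001,0.001,0.045],"spin":0,"jaw":0.1},{"xyz":[-0.001,0.001,0.045],"spin":0,"jaw":0.1}]' >/dev/null
python3 -c "from h import *;to(565.2,15.6,172,-54)"
python3 -m inch '[{"xyz":[0,0,0.004],"spin":0,"jaw":0.1},{"xyz":[0,0,0.008],"spin":0,"jaw":0.1},{"xyz":[0,0,0.01],"spin":0,"jaw":0.1},{"xyz":[0,0,0.01],"spin":0,"jaw":0.1}]' >/dev/null
python3 -c "from h import *;to(565.2,15.6,168,-54)"
```

```text
pos [565.3  15.5 187.5] yaw_y -54.0 F [ 0.  -0.6 -2.2] t 16.0 gap 21.2 grip 60.0 q7 -0.99
shift m [ 0.     -0.0002  0.0155] spin 0.05
pos [565.9  15.4 178.5] yaw_y -54.0 F [ 0.4 -0.1 -2.7] t 16.4 gap 21.6 grip 60.0 q7 -0.99
shift m [-0.0004 -0.0006  0.0105] spin 0.04
```

```bash
python3 -m inch '[{"xyz":[0,0,0.004],"spin":0,"jaw":0.1},{"xyz":[0,0,0.008],"spin":0,"jaw":0.1},{"xyz":[0,0,0.01],"spin":0,"jaw":0.1},{"xyz":[0,0,0.01],"spin":0,"jaw":0.1}]' >/dev/null
python3 -c "from h import *;to(565.2,15.6,162,-54)"
python3 -m inch '[{"xyz":[0,0,0.003],"spin":0,"jaw":0.1},{"xyz":[0,0,0.006],"spin":0,"jaw":0.1},{"xyz":[0,0,0.006],"spin":0,"jaw":0.1}]' >/dev/null
python3 -c "from h import *;to(565.2,15.6,149,-54)"
```

```text
pos [565.7  15.4 168.1] yaw_y -54.0 F [ 0.8  0.2 -2.6] t 16.8 gap 21.5 grip 60.0 q7 -0.99
shift m [-0.0003 -0.0005  0.0061] spin 0.03
pos [565.7  15.4 162. ] yaw_y -54.0 F [-0.6 -0.7 -3.1] t 17.1 gap 21.7 grip 60.0 q7 -0.99
shift m [-0.0002 -0.0004  0.013 ] spin 0.04
```

The key is already 5 mm below the hub face with no force, so it is in the slot. I'll continue down.

```bash
python3 -m inch '[{"xyz":[0,0,0.004],"spin":0,"jaw":0.1},{"xyz":[0,0,0.008],"spin":0,"jaw":0.1},{"xyz":[0,0,0.01],"spin":0,"jaw":0.1},{"xyz":[0,0,0.01],"spin":0,"jaw":0.1}]' >/dev/null
python3 -c "from h import *;to(565.2,15.6,149,-54)"
python3 -m inch '[{"xyz":[0,0,0.002],"spin":0,"jaw":0.1},{"xyz":[0,0,0.004],"spin":0,"jaw":0.1},{"xyz":[0,0,0.004],"spin":0,"jaw":0.1},{"xyz":[0,0,0.004],"spin":0,"jaw":0.1}]' >/dev/null
python3 -c "from h import *;to(565.2,15.6,140,-54)"
```

```text
pos [565.6  15.4 152.1] yaw_y -54.0 F [ 0.6  0.7 -2.1] t 17.5 gap 21.4 grip 60.0 q7 -0.98
shift m [-0.0002 -0.0004  0.0031] spin 0.04
pos [566.2  15.4 149. ] yaw_y -54.0 F [-0.6  0.1  1.8] t 17.9 gap 21.7 grip 60.0 q7 -0.98
shift m [-0.0007 -0.0007  0.009 ] spin 0.04
```

Contact comes at TCP 149, just where the collar should meet the hub face. I'll press the hub down.

```bash
python3 -m inch '[{"xyz":[0,0,0.002],"spin":0,"jaw":0.1},{"xyz":[0,0,0.004],"spin":0,"jaw":0.1},{"xyz":[0,0,0.005],"spin":0,"jaw":0.1},{"xyz":[0,0,0.005],"spin":0,"jaw":0.1},{"xyz":[0,0,0.005],"spin":0,"jaw":0.1}]' >/dev/null
python3 -c "from h import *;to(565.2,15.6,140,-54)"
python3 -m inch '[{"xyz":[0,0,0.002],"spin":0,"jaw":0.1},{"xyz":[0,0,0.004],"spin":0,"jaw":0.1},{"xyz":[0,0,0.006],"spin":0,"jaw":0.1},{"xyz":[0,0,0.006],"spin":0,"jaw":0.1},{"xyz":[0,0,0.006],"spin":0,"jaw":0.1}]' >/dev/null
python3 -c "from h import *;to(565.2,15.6,138,-54)"
```

```text
pos [566.3  15.5 143.9] yaw_y -54.0 F [-0.4  0.8  6.2] t 18.4 gap 21.6 grip 60.0 q7 -0.98
shift m [-0.0008 -0.0008  0.0039] spin 0.04
pos [566.9  15.5 139.1] yaw_y -54.0 F [-2.2 -0.1 13.2] t 18.9 gap 21.6 grip 60.0 q7 -0.98
shift m [-0.0013 -0.0011  0.0011] spin 0.03
```

```bash
python3 -m inch '[{"xyz":[0,0,0.001],"spin":0,"jaw":0.1},{"xyz":[0,0,0.001],"spin":0,"jaw":0.1},{"xyz":[0,0,0.001],"spin":0,"jaw":0.1},{"xyz":[0,0,0.001],"spin":0,"jaw":0.1},{"xyz":[0,0,0.001],"spin":0,"jaw":0.1}]' >/dev/null
python3 - <<'E'
from h import *
to(565.2,15.6,138,-54)
s=camera("scene");cv2.imwrite("pics/c8.png",cv2.resize(s[130:250,240:360],None,fx=5,fy=5,interpolation=2))
E
```

```text
pos [567.3  15.6 139. ] yaw_y -54.0 F [-4.1  0.3 20.5] t 19.4 gap 21.7 grip 60.0 q7 -0.98
shift m [-0.0017 -0.0013  0.001 ] spin 0.03
```

View pics/c8.png

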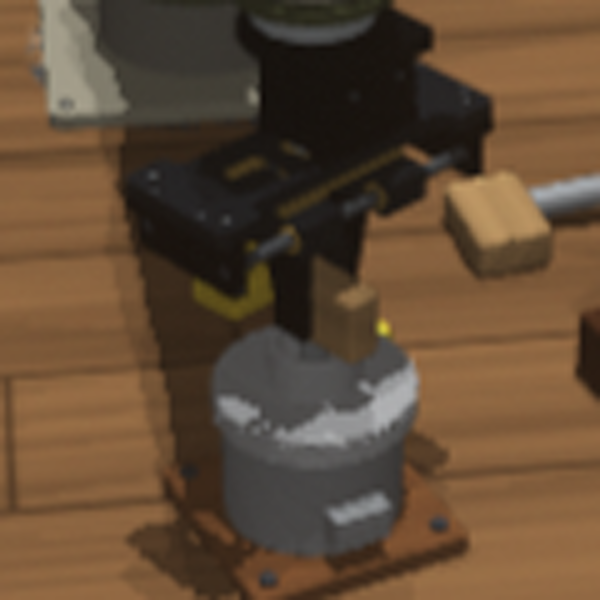

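The picture shows the lid level on the drum and the upright handle just above the neck, still gripped. The hub is on its stop: 20 N with no further travel, 10 mm below first contact. Handing in.

```bash
python3 -c "from plant import *;print(hand_in())"
```

```text
the job is handed in; nothing more can be done
None
```

I handed the job in at about 19.5 s: the lid is pressed fully down and level, the shaft is keyed home with its collar on the hub, and the gripper still holds the T-handle, pressing the hub onto its stop with about 20 N; hand-in returned no verdict.

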